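# Open the extraction and hold the fettling hood's visor at its mark

## Task

The vase in the dust hood is to be taken out by a workmate. First throw the extraction lever on top of the blue housing into its green-marked middle notch, and only then raise the clear visor by its black handle until its yellow pointer stands level with the red clip on the quadrant. Finish while holding the visor there by the handle (it falls shut if let go), and leave the clip and all the ware and tools around where they are.

Things in the scene. Friction and masses are not known exactly. Their poses are not given: they have to be found in the camera images.
- hood: White sheet-metal dust hood fixed to the table, 275 mm deep (x -125 to 150), 340 wide (y -170 to 170), front wall 113 high with two hand ports, back wall 206, sloping visor on top. On its left (+y) the blue extractor housing (x -100 to 150, y 170 to 320, 100 high). Origin: centre of the white box's underside, on the table. x away from its front, y to the left, z up; yaw within 0.2 rad
- visor (a joint): Angle of the visor, rad: 0 shut (pane slopes down 0.392 rad towards the hood's front), growing as the front edge rises; level at 0.392; opens to 1.25. Clear pane in an aluminium frame, 340 mm wide, 249 mm from hinge to front edge, 8 thick, 0.5 to 0.8 kg. Free hinge (0.03 N m friction): it falls shut by itself; 2.5 to 4.5 N to carry at the handle
- visor_hinge (a point): Middle of the visor's hinge line, at (120, 0, 210) mm in the hood's frame; the hinge axis is the hood's y axis
- visor_handle (a point): Middle of the black handle's round bar, 12 mm thick, along the hood's y, 120 mm between its posts, its middle 32 mm above the 8 mm frame. It lies 222 mm from the hinge line along the pane and 40 mm square off the pane's underside, which passes through the hinge line. x along the pane towards the hinge, y along the bar, z square off the pane, upward
- visor_pointer (a point): The yellow pointer on the visor's right (-y) edge, 6 mm thick, 150 mm from the hinge line, beside the quadrant; it turns with the visor, x along the pane towards the hinge
- clip (a joint): Setting of the red clip on the quadrant, rad, on the same scale as the visor's angle: the pointer is level with the clip's middle when the two are equal. Between 0.45 and 0.85; stiffly clamped
- clip_mark (a point): Middle of the red clip (20 mm long along the arc, 34 mm across it) on the quadrant, an upright aluminium arc of 150 mm radius about the hinge line, 186 mm to the right of the hood's middle. x points along the radius to the hinge line
- damper (a joint): Angle of the extraction lever, rad: 0 shut (leans 0.6 rad towards the hood's front), 0.6 upright in the middle notch, marked green on the notched plate beside the lever, 1.2 full (leans 0.6 rad away). Spring detents pull it into the notches at 0, 0.6 and 1.2 (up to about 4.5 N at the knob) and keep it there when let go. It starts in the shut notch
- damper_pivot (a point): Pivot of the extraction lever, at (0, 260, 112) mm in the hood's frame; the lever swings about the hood's y axis
- damper_knob (a point): Middle of the black ball knob (30 mm diameter) at the lever's end, 100 mm from the pivot. The notched plate beside the lever (+y side) reaches 64 mm from the pivot; a steel elbow pipe (hood x 68 to 132, y 168 to 245, up to 167 mm high) stands behind. z points along the lever, from the pivot out
- vase: White vase, 88 mm wide, 115 mm high, standing on the banding wheel in the hood, under the visor. Origin: its underside
- cup: White porcelain cup, 52 mm wide, 45 mm high, on the blue housing's back left corner, behind the lever. Origin: its underside
- gourd: White gourd vase, 100 mm wide, 170 mm high, on the table to the right of the hood. Origin: its underside
- bowl: Blue bowl, 100 mm wide, 35 mm high, on the table in front of the hood, on the right. Origin: its underside
- brush: Brush lying on the table in front of the hood, on the left. Origin: underside of its middle
- water: Clear bottle, 64 mm wide, 180 mm high, on the table, to the right, nearer the robot. Origin: its underside

How it is judged:
By the outcome, as a careful person would: the job done as asked, in the order asked, and still so for the second after the job is handed in, while the arm keeps its last pose, push and grip.
It also fails if it takes over 45 s, if anything falls off the work surface, if the arm or the gripper's body presses on something with over 40 N, if the wrist force passes 120 N, or if a joint passes its speed limit or range.

## Robot

A 7-joint arm with a two-finger parallel gripper is mounted at the origin on the work surface. World frame = base frame: x ahead of the robot, y to its left, z up, the work surface at z = 0. Lengths are in m, angles in rad, forces in N, time in s.
With the tool pointing down it reaches from about 0.425 to 0.875 m from the base axis. Payload 4.7 kg.
Tool frame: the origin (TCP) lies between the finger pads; the fingertips stand 11 mm ahead of it and the grasp point (between the pads) lies 8 mm behind it; z points along the fingers, y is the direction in which the jaws open and shut (so a half turn about z gives the same grasp; the last joint's range is limited). The gripper opens to 87 mm and grips with 3 to 60 N. Pads are 19 mm wide; open, the fingers measure 117 mm over their backs; the gripper's body (75 mm by 190 mm) begins 51 mm behind the grasp point.
Start: joints at [-1.262, 0.321, -0.07, 1.45, 0.023, 1.371, -0.057], TCP at [0.189, 0.622, 0.234] pointing down, gripper open.
Joint ranges: [-2.86, 2.86], [-0.3, 2.09], [-1.38, 1.24], [0.06, 2.45], [-1.56, 4.7], [0.09, 2.05], [-2.69, 2.69]. Speed limits (rad/s): [2.57, 2.57, 3.14, 3.14, 3.14, 3.14, 3.14].

## Interface

Orientations are given as a rotation vector (axis times angle).
In Python, from bench import ctrl gives the robot as it stands.
- The arm moves only by the tool servo_tool, never from a script. Its argument "series" is a list of rows, each an object with "travel": the shift along the tool's x, y, z in m, a list of three; "angular": the turn, a rotation vector about the tool's x, y, z in rad, a list of three. A call has 1 to 5 rows; each row shifts and turns the commanded pose from where the row before left it, along the tool's axes as they then stand; what a row does not reach is not made up. A row lasts 1/10 s, in which the tool goes at most 50 mm and 8.59 degrees, less where a joint would pass 70% of its speed; a pose out of reach is approached as far as the arm can. A call with a gripper value outside its range is refused whole. "claw" is the finger opening in m, from 0 to 0.087, set as the call begins (left out, the last holds). The fingers move at their own pace and stop on an object; "squeeze" is the grip in N (left out, the last holds). Time passes only in rows, so rows that do not move let the fingers close. It gives the time, the measured TCP pose, the force and the opening at its end, in the units of the state.
- ctrl.get_state(): the state, without advancing time (a new reading comes with each control period).
- ctrl.get_image(name): name is "scene" or "top"; returns the picture (480x640x3 uint8, red, green, blue); there is no depth.
- ctrl.calibration(name): a dict with "fx", "fy", "cx", "cy" (pixels), "rvec" (rotation vector, rad) and "tvec" (3), from world to camera coordinates, as OpenCV has them. Camera axes: x right, y down, z forward; pixel columns grow to the right and rows downward; lengths in m; the calibration is good to about 2 mm. A picture is of the moment at which its call begins. calibration takes no time and is no camera call.
- ctrl.close_job(): hands the job in, once; it reports no verdict.
The state is a dict: "time": time; "joint_positions": joint angles; "qd": joint speeds; "joint_torque": joint torques, N m; "position": TCP position; "tool_rot": TCP orientation; "ft_force": force on the tool from outside, world axes, zero at the start; "torque": the same for the moment, N m; "grip_width": opening from 0.0 (shut) to 1.0 (fully open).
Only numpy, scipy, OpenCV 4.12 (cv2) and the standard library are available. Lean on these libraries where they do the work, as an engineer would, in place of code of your own. Each camera call takes 0.05 s, during which the arm holds its last target.

## Working session

There is one attempt and no reset: what is moved stays moved. The work goes in short steps, Python scripts to look and compute and a tool call to move; the robot and the scene stay as the last step left them, time stands still between calls to the robot, and variables do not carry over. Pictures are saved under pics/ and viewed, and the job is handed in when it is done.

Besides the shell and the picture viewer there is one more tool, called after "Call:" as a command line: name --argument value ..., lists and objects as JSON in quotes. servo_tool: Moves the arm, as the interface text tells. Its arguments: {"type":"object","properties":{"series":{"type":"array","items":{"type":"object","properties":{"travel":{"type":"array","items":{"type":"number"}},"angular":{"type":"array","items":{"type":"number"}}}}},"claw":{"type":"number"},"squeeze":{"type":"number"}},"required":["series"]}

```bash
mkdir -p pics; ls
python3 - <<'E'
from bench import ctrl
import cv2
s=ctrl.get_state();print(s)
for n in("scene","top"):
    im=ctrl.get_image(n);cv2.imwrite(f"pics/{n}0.png",im[:,:,::-1]);print(n,ctrl.calibration(n))
E
```

```text
pics
{'time': 0.0, 'joint_positions': array([-1.26188562,  0.32183716, -0.0700762 ,  1.45164749,  0.02263048,
        1.37081735, -0.05691983]), 'qd': array([ 0.00167495, -0.00036058,  0.00020602, -0.00124125,  0.00069467,
        0.00036129, -0.00047034]), 'joint_torque': array([-4.44802390e-04, -4.91278338e+01, -4.04314790e-01, -3.12533605e+01,
       -6.39710831e-02,  4.37267090e-02,  1.83898655e-04]), 'position': array([0.18877206, 0.62143309, 0.23246606]), 'tool_rot': array([-4.61377151e-01, -3.10737316e+00,  3.01033288e-03]), 'ft_force': array([ 0.16664867, -0.52484368, -0.84018494]), 'torque': array([-0.0134146 ,  0.01147226,  0.01677417]), 'grip_width': 1.0011023905244723}
scene {'fx': 528.638418788476, 'fy': 528.638418788476, 'cx': 319.1948553982871, 'cy': 247.2118667962601, 'rvec': array([ 1.42247474,  2.10068605, -0.89656246]), 'tvec': array([ 0.29430913, -0.21832347,  1.59925112])}
top {'fx': 546.0729603819274, 'fy': 546.0729603819274, 'cx': 310.5388807938736, 'cy': 237.21514365586785, 'rvec': array([ 2.15067845, -2.20758426,  0.05052135]), 'tvec': array([-0.09259118,  0.53231381,  1.2743276 ])}
```

View pics/scene0.png

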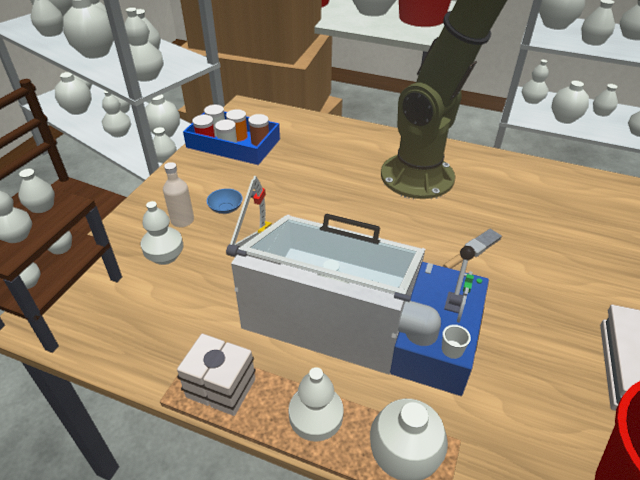

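View pics/top0.png

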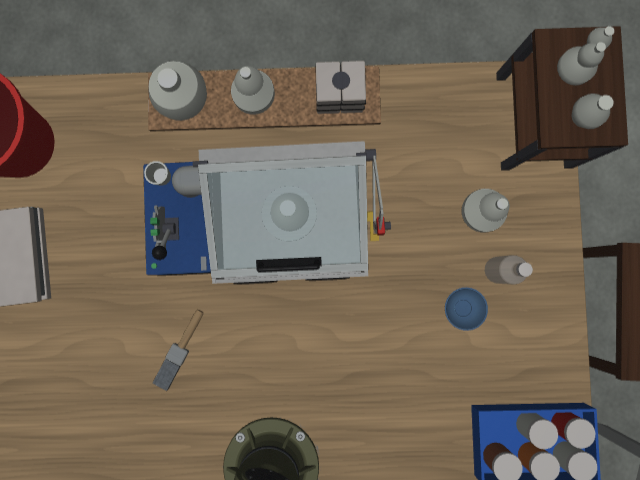

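Scene view: the hood is in the middle with its handle near (350,228), the knob near (467,252), and the clip near (258,195). Top view: handle near (289,265), knob (159,252), clip (381,226). I'll zoom in for accurate pixels.

```bash
cat > h.py <<'E'
import numpy as np,cv2
from bench import ctrl
C={n:ctrl.calibration(n) for n in("scene","top")}
def K(n):
    c=C[n];return np.array([[c['fx'],0,c['cx']],[0,c['fy'],c['cy']],[0,0,1]])
def ray(n,p):
    R=cv2.Rodrigues(C[n]['rvec'])[0];t=C[n]['tvec']
    d=R.T@np.linalg.inv(K(n))@np.array([p[0],p[1],1.]);return -R.T@t,d/np.linalg.norm(d)
def onz(n,p,z):
    o,d=ray(n,p);return o+d*(z-o[2])/d[2]
def tri(a,b):
    (o1,d1),(o2,d2)=ray("scene",a),ray("top",b)
    A=np.c_[d1,-d2];s=np.linalg.lstsq(A,o2-o1,rcond=None)[0]
    p,q=o1+s[0]*d1,o2+s[1]*d2;return (p+q)/2,np.linalg.norm(p-q)
def proj(n,P):
    return cv2.projectPoints(np.atleast_2d(P).astype(float),C[n]['rvec'],C[n]['tvec'],K(n),None)[0][:,0]
def crop(im,x0,x1,y0,y1,f,name):
    cv2.imwrite(name,cv2.resize(im[y0:y1,x0:x1],None,fx=f,fy=f,interpolation=cv2.INTER_CUBIC))
E
python3 - <<'E'
import cv2
from h import *
t=cv2.imread("pics/top0.png");s=cv2.imread("pics/scene0.png")
crop(t,135,400,135,290,3,"pics/tc.png");crop(s,220,500,165,365,2.8,"pics/sc.png")
E
```

```text
(no output)
```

View pics/tc.png

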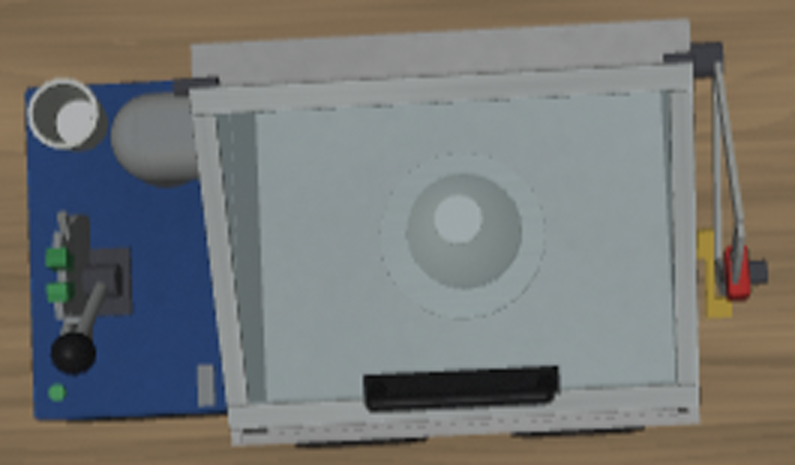

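View pics/sc.png

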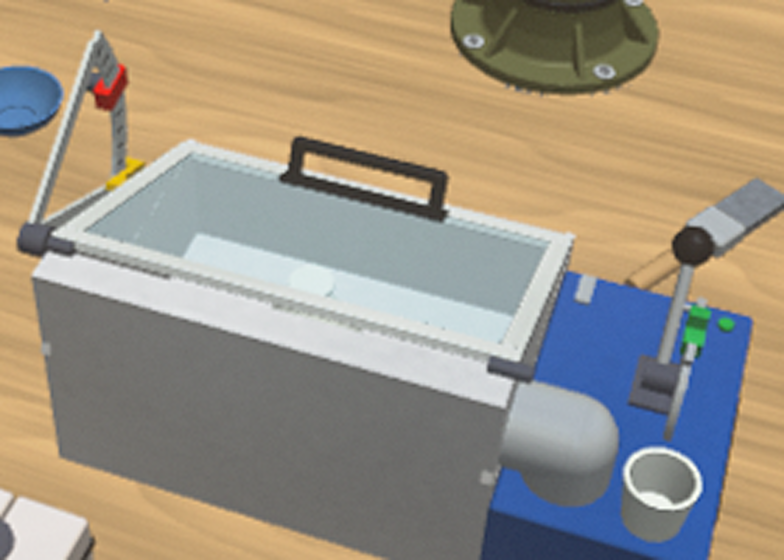

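```bash
cat > fit.py <<'E'
from h import *
from scipy.optimize import least_squares
P=[("top",(159.3,252.7),(-56.5,260,194.5)),("scene",(467.1,252.5),(-56.5,260,194.5)),
("top",(144,165.7),(150,320,100)),("top",(147,274.7),(-100,320,100)),("scene",(488.2,278.6),(-100,320,100)),
("top",(199,150.7),(150,170,206)),("top",(364.3,141.7),(150,-170,206)),("scene",(232.5,265),(150,-170,206)),("scene",(398.6,308.6),(150,170,206)),
("top",(212,283.3),(-113.2,170,122.2)),("top",(367.7,275.3),(-113.2,-170,122.2)),("scene",(352.5,221.4),(-100.4,0,164))]
def W(p,q):
    c,s=np.cos(p[2]),np.sin(p[2]);q=np.atleast_2d(q)/1000.
    return np.c_[p[0]+c*q[:,0]-s*q[:,1],p[1]+s*q[:,0]+c*q[:,1],q[:,2]]
def res(p): return np.concatenate([(proj(n,W(p,q))[0]-u) for n,u,q in P])
if __name__=="__main__":
    r=least_squares(res,[.6,0,0],loss='soft_l1');print(r.x);print(r.fun.reshape(-1,2).round(1) if False else res(r.x).reshape(-1,2).round(1))
    np.save("hood.npy",r.x)
    k,d=tri((467.1,252.5),(159.3,252.7));print("knob tri",k,d)
    print("knob model",W(r.x,(-56.5,260,194.5)))
    # clip, pointer
    for n,im in(("scene","pics/scene0.png"),("top","pics/top0.png")):
        h=cv2.cvtColor(cv2.imread(im),cv2.COLOR_BGR2HSV)
        roi=np.zeros(h.shape[:2],np.uint8)
        if n=="top":roi[200:260,355:400]=1
        else: roi[175:250,240:275]=1
        for nm,lo,hi in(("red",(0,130,60),(8,255,255)),("red2",(172,130,60),(180,255,255)),("yel",(20,130,80),(32,255,255))):
            m=cv2.inRange(h,lo,hi)*roi;ys,xs=np.nonzero(m)
            if len(xs):print(n,nm,len(xs),xs.mean(),ys.mean(),xs.min(),xs.max(),ys.min(),ys.max())
    for a in np.arange(.45,.86,.1):
        q=(120-150*np.cos(.392-a),-186,210-150*np.sin(.392-a))
        print(a,proj("scene",W(r.x,q)),proj("top",W(r.x,q)))
E
python3 fit.py
```

```text
[ 0.55471618 -0.0577303   0.01724408]
[[-0.5  0.5]
 [-0.8 -1.3]
 [-1.5 -1.8]
 [-2.   0.8]
 [ 0.4 -2.4]
 [-0.6 -0.5]
 [ 0.5  0.7]
 [-2.3 -4.3]
 [-0.  -0.1]
 [-1.3 -4.6]
 [ 0.  -3.3]
 [-1.3 -1.7]]
knob tri [0.49447371 0.20231015 0.19172041] 0.002482310647373923
knob model [[0.49374135 0.2012568  0.1945    ]]
scene red 98 258.8469387755102 196.8877551020408 253 264 188 203
scene yel 63 264.36507936507934 226.20634920634922 258 271 221 232
top red 91 380.25274725274727 227.28571428571428 376 384 217 234
top red2 1 384.0 224.0 384 384 224 224
top yel 154 371.538961038961 226.77272727272728 367 378 211 240
0.45 [[261.42249014 200.45767293]] [[377.79440001 229.55390936]]
0.55 [[260.62321503 195.48726172]] [[378.53803434 228.13555401]]
0.6500000000000001 [[259.51935507 190.8989544 ]] [[379.25056216 225.92646039]]
0.7500000000000001 [[258.10988449 186.74222373]] [[379.92260392 222.9189999 ]]
0.8500000000000001 [[256.39595139 183.06704049]] [[380.54460206 219.11624325]]
```

```bash
sed -i 's/^("top",(212,283.3).*,("scene",(352.5/("scene",(352.5/; s/("scene",(232.5,265),(150,-170,206)),//' fit.py; python3 fit.py
python3 - <<'E'
from fit import *
p=np.load("hood.npy")
print("bar",W(p,[(-100.4,-60,162.1),(-100.4,0,162.1),(-100.4,60,162.1)]))
print(proj("top",W(p,[(-100.4,-60,162.1),(-100.4,60,162.1),(-113.2,170,122.2),(-113.2,-170,122.2)])))
for nm,a,b in(("red",(258.85,196.9),(380.25,227.3)),("yel",(264.4,226.2),(371.5,226.8))):
    k,d=tri(a,b);c,s=np.cos(p[2]),np.sin(p[2]);e=k-np.r_[p[:2],0];q=np.array([c*e[0]+s*e[1],-s*e[0]+c*e[1],e[2]])*1000
    print(nm,q,d,"r",np.hypot(q[0]-120,q[2]-210),"ang",.392+np.arctan2(q[2]-210,120-q[0]))
t=cv2.imread("pics/top0.png");s=cv2.imread("pics/scene0.png")
crop(t,340,400,195,250,10,"pics/tq.png");crop(s,225,285,165,225,10,"pics/sq.png")
st=ctrl.get_state()
R=cv2.Rodrigues(st['tool_rot'])[0];print(R.round(3))
E
```

```text
[ 0.55556714 -0.05783665  0.0169922 ]
[[-0.5  0. ]
 [-0.9 -1. ]
 [-1.5 -2.3]
 [-2.   0.4]
 [ 0.3 -2.1]
 [-0.5 -1. ]
 [ 0.5  0.3]
 [-0.2  0.2]
 [-1.5 -1.5]]
knob tri [0.49447371 0.20231015 0.19172041] 0.002482310647373923
knob model [[0.49465753 0.2011658  0.1945    ]]
scene red 98 258.8469387755102 196.8877551020408 253 264 188 203
scene yel 63 264.36507936507934 226.20634920634922 258 271 221 232
top red 91 380.25274725274727 227.28571428571428 376 384 217 234
top red2 1 384.0 224.0 384 384 224 224
top yel 154 371.538961038961 226.77272727272728 367 378 211 240
0.45 [[261.21864904 200.65997175]] [[377.83104316 229.14975549]]
0.55 [[260.41681799 195.6892864 ]] [[378.57535499 227.72588836]]
0.6500000000000001 [[259.30989873 191.10098631]] [[379.28876157 225.51128883]]
0.7500000000000001 [[257.89686863 186.94455598]] [[379.96188182 222.49839242]]
0.8500000000000001 [[256.17888272 183.26997847]] [[380.58515372 218.69033794]]
bar [[ 4.56201115e-01 -1.19533928e-01  1.62100000e-01]
 [ 4.55181632e-01 -5.95425895e-02  1.62100000e-01]
 [ 4.54162149e-01  4.48748662e-04  1.62100000e-01]]
[[316.33409239 267.65182638]
 [259.01668499 270.10162399]
 [210.68399755 278.26480068]
 [367.72813628 271.58197384]]
red [ -27.18058206 -189.66092062  229.95438776] 0.00013849667323061882 r 148.52710636672785 ang 0.5267559305859775
yel [ -19.69832517 -179.10373525  154.90894524] 0.0014677177654045261 r 150.16872633797269 ang 0.016367461541504702
[[-0.957  0.29  -0.   ]
 [ 0.29   0.957 -0.002]
 [-0.    -0.002 -1.   ]]
```

View pics/tq.png

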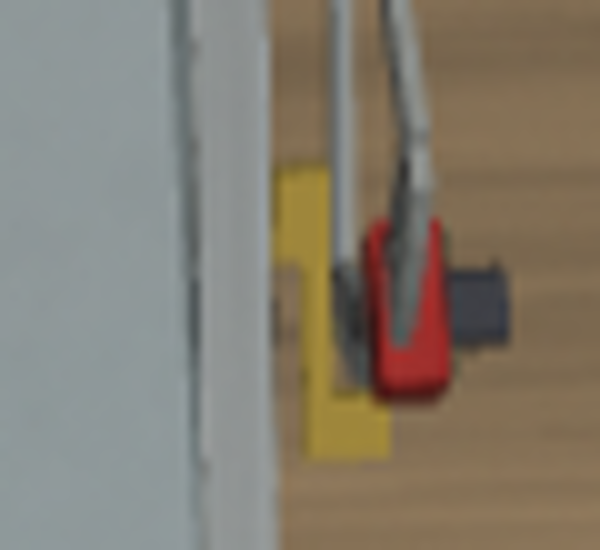

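View pics/sq.png

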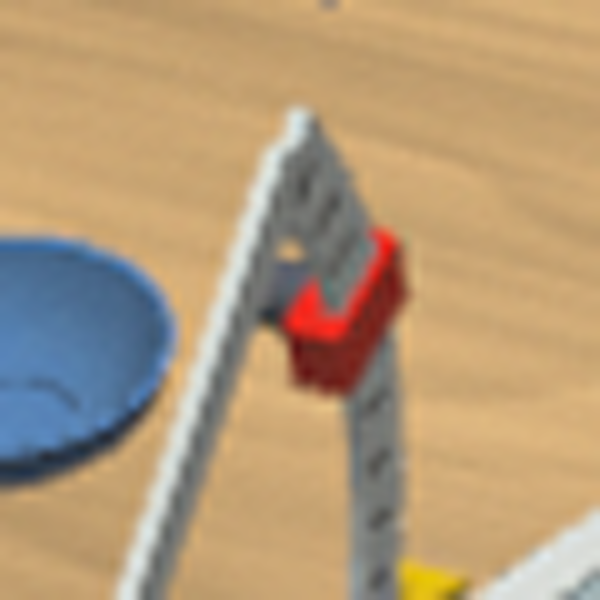

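Measured: the knob triangulates to (0.4945, 0.202, 0.192) against (0.4947, 0.201, 0.1945) predicted. The clip sits at about 0.53–0.56 rad. First I'll rise and turn so the jaws lie along the hood's x.

Call:
servo_tool --series '[{"travel": [0,0,-0.02],"angular": [0,0,0.14]},{"travel": [0,0,-0.02],"angular": [0,0,0.14]},{"travel": [0,0,0],"angular": [0,0,0.14]},{"travel": [0,0,0],"angular": [0,0,0.14]},{"travel": [0,0,0],"angular": [0,0,0.14]}]' --claw 0.07 --squeeze 15

```text
time: 0.6
position: [0.1888, 0.6218, 0.2732]
tool_rot: [1.507, 2.756, -0.001]
ft_force: [-0.0, 0.7, -0.0]
grip_width: 0.812
```

Call:
servo_tool --series '[{"travel": [0,0,0],"angular": [0,0,0.14]},{"travel": [0,0,0],"angular": [0,0,0.14]},{"travel": [0,0,0],"angular": [0,0,0.14]},{"travel": [0,0,0],"angular": [0,0,0.14]},{"travel": [0,0,0],"angular": [0,0,0]}]'

```text
time: 1.1
position: [0.1888, 0.6217, 0.273]
tool_rot: [2.204, 2.238, -0.001]
ft_force: [-0.4, -0.1, 0.4]
grip_width: 0.804
```

Call:
servo_tool --series '[{"travel": [-0.035,0.025,0]},{"travel": [-0.035,0.025,0]},{"travel": [-0.035,0.025,0]},{"travel": [-0.035,0.025,0]},{"travel": [-0.035,0.025,0]}]'

```text
$.series[0]: bad value
```

Call:
servo_tool --series '[{"travel": [-0.035,0.025,0]},{"travel": [-0.035,0.025,0]},{"travel": [-0.035,0.025,0]},{"travel": [-0.035,0.025,0]},{"travel": [-0.035,0.025,0]}]'

```text
$.series[0]: bad value
```

Call:
servo_tool --series '[{"travel": [-0.035,0.025,0]},{"travel": [-0.035,0.025,0]},{"travel": [0,0,0]},{"travel": [0,0,0]}]'

```text
$.series[0]: bad value
```

Every row needs both fields, so I'll add the turns.

Call:
servo_tool --series '[{"travel": [-0.035,0.025,0],"angular": [0,0,0]},{"travel": [-0.035,0.025,0],"angular": [0,0,0]},{"travel": [-0.035,0.025,0],"angular": [0,0,0]},{"travel": [-0.035,0.025,0],"angular": [0,0,0]},{"travel": [-0.035,0.025,0],"angular": [0,0,0]}]'

```text
time: 1.6
position: [0.3174, 0.4473, 0.2734]
tool_rot: [2.199, 2.244, -0.0]
ft_force: [1.0, 1.2, -0.0]
grip_width: 0.801
```

Call:
servo_tool --series '[{"travel": [-0.035,0.025,0],"angular": [0,0,0]},{"travel": [-0.035,0.025,0],"angular": [0,0,0]},{"travel": [-0.035,0.025,0],"angular": [0,0,0]},{"travel": [-0.035,0.025,0],"angular": [0,0,0]},{"travel": [0,0,0],"angular": [0,0,0]}]'

```text
time: 2.1
position: [0.4234, 0.3039, 0.2739]
tool_rot: [2.21, 2.229, 0.0]
ft_force: [0.1, 0.0, -0.4]
grip_width: 0.806
```

Call:
servo_tool --series '[{"travel": [-0.0345,0.0232,0],"angular": [0,0,0]},{"travel": [-0.0345,0.0232,0],"angular": [0,0,0]},{"travel": [-0.0345,0.0232,0],"angular": [0,0,0]},{"travel": [0,0,0],"angular": [0,0,0]},{"travel": [0,0,0],"angular": [0,0,0]}]'

```text
time: 2.6
position: [0.4903, 0.2077, 0.2734]
tool_rot: [-2.203, -2.239, 0.0]
ft_force: [0.7, 0.5, -0.3]
grip_width: 0.805
```

Run:
```python
from h import *
for n in("scene","top"):
    im=ctrl.get_image(n)[:,:,::-1];cv2.imwrite(f"pics/{n}1.png",im)
s=cv2.imread("pics/scene1.png")
crop(s,340,560,140,340,3,"pics/s1.png")
st=ctrl.get_state();print(st['position'],st['tool_rot'],st['joint_positions'])
```

```text
[0.48929673 0.20970129 0.27332609] [-2.19900597e+00 -2.24250184e+00  3.38431309e-04] [-0.89466024  0.04653307  0.45855619  1.69749588 -0.02158953  1.40289378
 -0.4133296 ]
```

View pics/s1.png

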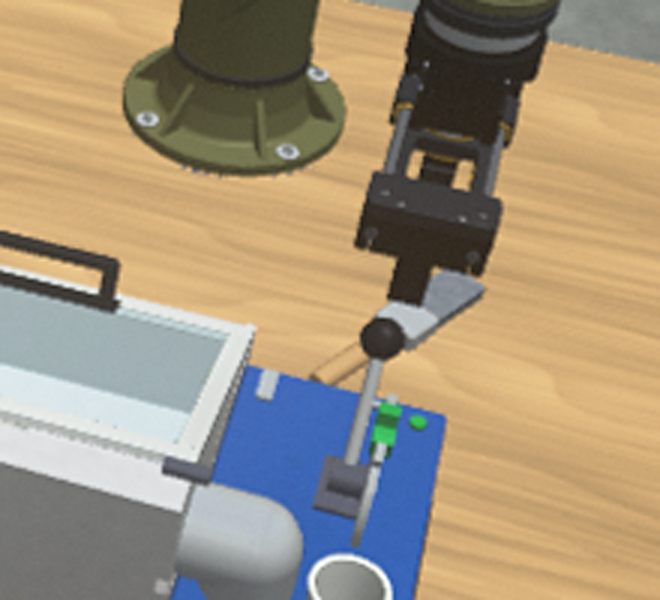

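View pics/top1.png

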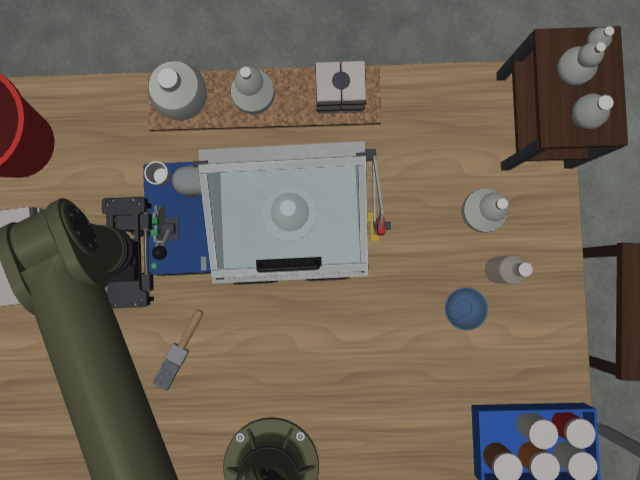

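Run:
```python
from h import *
for i in range(3):
    st=ctrl.get_state();print(st['position'],st['time'])
P=st['position']
for n in("scene","top"): print(n,proj(n,[P+[0,0,dz] for dz in(-.011,.008,.06,.15)]))
t=cv2.imread("pics/top1.png");crop(t,90,220,180,320,4,"pics/t1.png")
```

```text
[0.48929673 0.20970129 0.27332609] 2.7
[0.48929673 0.20970129 0.27332609] 2.7
[0.48929673 0.20970129 0.27332609] 2.7
scene [[477.88171306 225.90585647]
 [479.97300978 218.49562657]
 [485.981157   197.20656151]
 [497.48357363 156.44928858]]
top [[143.9600947  254.32227065]
 [140.69566329 253.98506167]
 [131.11391261 252.99528673]
 [111.88307281 251.00878093]]
```

View pics/t1.png

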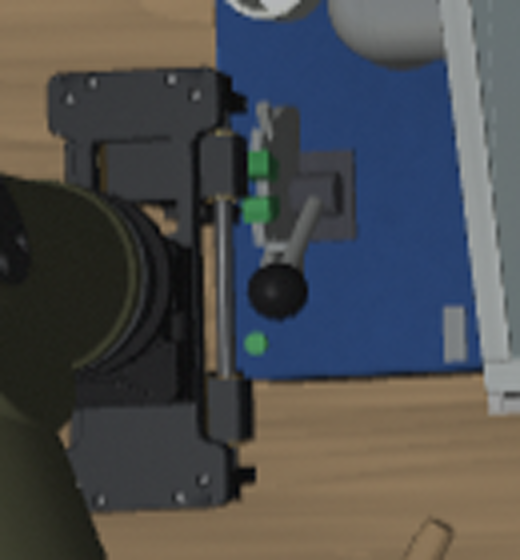

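Call:
servo_tool --series '[{"travel": [-0.0075,0.005,0],"angular": [0,0,0]},{"travel": [0,0,0.03],"angular": [0,0,0]},{"travel": [0,0,0.03],"angular": [0,0,0]},{"travel": [0,0,0.022],"angular": [0,0,0]},{"travel": [0,0,0],"angular": [0,0,0]}]'

```text
time: 3.2
position: [0.493, 0.2004, 0.1884]
tool_rot: [-2.2, -2.24, 0.01]
ft_force: [-0.4, 0.7, -0.1]
grip_width: 0.805
```

Call:
servo_tool --series '[{"travel": [0,0,0],"angular": [0,0,0]},{"travel": [0,0,0],"angular": [0,0,0]}]'

```text
time: 3.4
position: [0.4962, 0.2014, 0.1932]
tool_rot: [2.202, 2.239, 0.004]
ft_force: [-0.3, -0.3, 0.7]
grip_width: 0.803
```

Run:
```python
from h import *
s=ctrl.get_image("scene")[:,:,::-1]
crop(s,400,540,180,320,4,"pics/s2.png")
t=ctrl.get_image("top")[:,:,::-1];crop(t,90,220,180,320,4,"pics/t2.png")
st=ctrl.get_state();print(st['position'],st['tool_rot'],st['ft_force'])
```

```text
[0.49612397 0.2013543  0.19313476] [2.20263738 2.23921587 0.00421856] [-0.4834165  -0.78062106 -0.48644896]
```

View pics/s2.png

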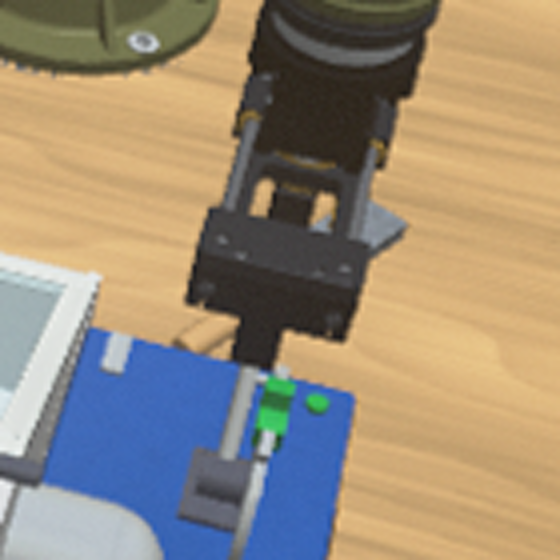

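View pics/t2.png

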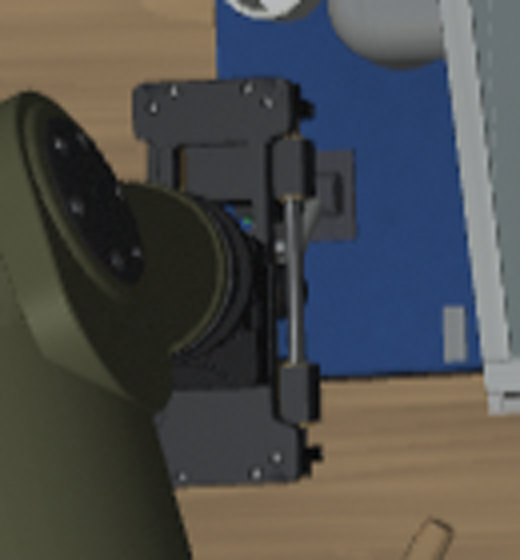

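The fingers stand around the knob: in the scene crop the shaft runs up behind the finger at about (245,370). Closing now.

Call:
servo_tool --series '[{"travel": [0,0,0],"angular": [0,0,0]},{"travel": [0,0,0],"angular": [0,0,0]},{"travel": [0,0,0],"angular": [0,0,0]},{"travel": [0,0,0],"angular": [0,0,0]},{"travel": [0,0,0],"angular": [0,0,0]}]' --claw 0.0 --squeeze 15

```text
time: 4.0
position: [0.4953, 0.2008, 0.1916]
tool_rot: [-2.204, -2.239, -0.0]
ft_force: [-0.2, -0.3, 0.1]
grip_width: 0.432
```

Call:
servo_tool --series '[{"travel": [0,0,0],"angular": [0,0,0]},{"travel": [0,0,0],"angular": [0,0,0]},{"travel": [0,0,0],"angular": [0,0,0]}]'

```text
time: 4.3
position: [0.4953, 0.2008, 0.1916]
tool_rot: [2.204, 2.239, 0.0]
ft_force: [-1.0, -0.2, 1.0]
grip_width: 0.337
```

Width is 29 mm, so the knob is held. Now I'll swing it along its arc (+56.5 mm in x, +17.5 mm in z).

Call:
servo_tool --series '[{"travel": [0,0.0065,-0.0037],"angular": [0,0,0]},{"travel": [0,0.0065,-0.0037],"angular": [0,0,0]},{"travel": [0,0.007,-0.0028],"angular": [0,0,0]},{"travel": [0,0.007,-0.0028],"angular": [0,0,0]}]'

```text
time: 4.7
position: [0.5182, 0.2015, 0.2052]
tool_rot: [-2.197, -2.236, 0.012]
ft_force: [-11.9, -2.3, 10.3]
grip_width: 0.329
```

Call:
servo_tool --series '[{"travel": [0,0.0073,-0.0017],"angular": [0,0,0]},{"travel": [0,0.0073,-0.0017],"angular": [0,0,0]},{"travel": [0,0.0075,-0.0006],"angular": [0,0,0]},{"travel": [0,0.0075,-0.0005],"angular": [0,0,0]},{"travel": [0,0,0],"angular": [0,0,0]}]'

```text
time: 5.2
position: [0.553, 0.2017, 0.2091]
tool_rot: [2.204, 2.238, 0.001]
ft_force: [-2.2, 0.2, 2.9]
grip_width: 0.335
```

Run:
```python
from h import *
s=ctrl.get_image("scene")[:,:,::-1]
crop(s,400,540,180,320,4,"pics/s3.png")
st=ctrl.get_state();print(st['position'],st['tool_rot'],st['ft_force'],st['grip_width'])
```

```text
[0.55276189 0.20171983 0.20910499] [2.20329484e+00 2.23808441e+00 1.20248458e-03] [-1.58509128 -0.42646192  2.27215615] 0.32996967330640764
```

View pics/s3.png

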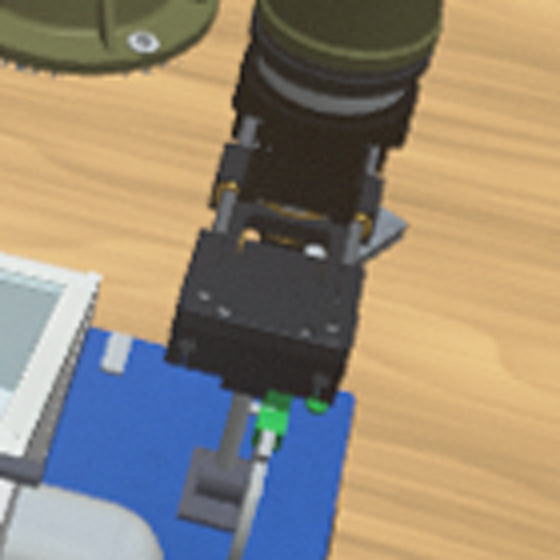

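The lever is near upright. I'll release it and let the detent seat it.

Call:
servo_tool --series '[{"travel": [0,0,0],"angular": [0,0,0]},{"travel": [0,0,0],"angular": [0,0,0]},{"travel": [0,0,0],"angular": [0,0,0]},{"travel": [0,0,0],"angular": [0,0,0]},{"travel": [0,0,0],"angular": [0,0,0]}]' --claw 0.07

```text
time: 5.75
position: [0.5519, 0.2017, 0.209]
tool_rot: [2.203, 2.239, 0.0]
ft_force: [-0.1, -0.7, -0.3]
grip_width: 0.7
```

Call:
servo_tool --series '[{"travel": [0,0,-0.025],"angular": [0,0,0]},{"travel": [0,0,-0.04],"angular": [0,0,0]},{"travel": [0,0,-0.02],"angular": [0,0,0]},{"travel": [-0.03,-0.04,0],"angular": [0,0,0]},{"travel": [-0.03,-0.04,0],"angular": [0,0,0]}]'

```text
time: 6.25
position: [0.4728, 0.1402, 0.2939]
tool_rot: [2.201, 2.239, -0.002]
ft_force: [-0.9, -1.2, 0.9]
grip_width: 0.805
```

Run:
```python
from h import *
for n in("scene","top"):
    im=ctrl.get_image(n)[:,:,::-1];cv2.imwrite(f"pics/{n}4.png",im)
s=cv2.imread("pics/scene4.png");t=cv2.imread("pics/top4.png")
crop(s,380,520,180,320,4,"pics/s4.png");crop(t,90,220,180,320,4,"pics/t4.png")
st=ctrl.get_state();print(st['time'],st['position'],st['tool_rot'],st['ft_force'],st['grip_width'])
from fit import W
p=np.load("hood.npy")
for a in(-.1,0,.1):
  q=W(p,(100*np.sin(a),260,112+100*np.cos(a)));print(a,proj("scene",q),proj("top",q))
```

```text
6.35 [0.46910252 0.1358271  0.29388505] [-2.20555566e+00 -2.23294137e+00  1.90507922e-03] [0.64646011 0.26816324 1.07745472] 0.8041624075484622
-0.1 [[463.9687029  260.66922351]] [[155.78583201 229.37581003]]
0 [[463.1601576  263.87946191]] [[155.59286852 224.43048279]]
0.1 [[462.24099553 267.49580633]] [[155.54974791 219.53455975]]
```

View pics/s4.png

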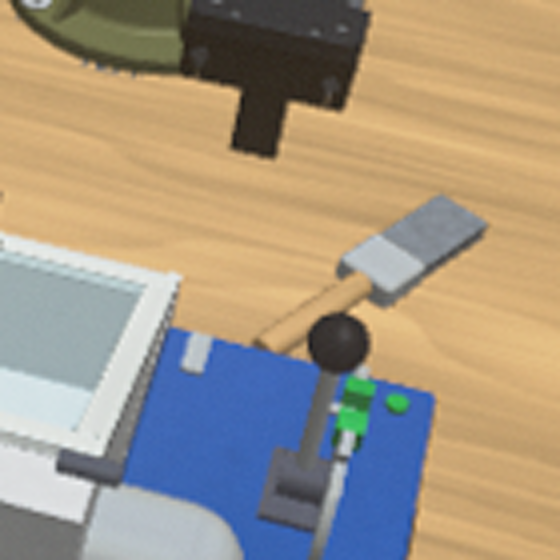

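View pics/t4.png

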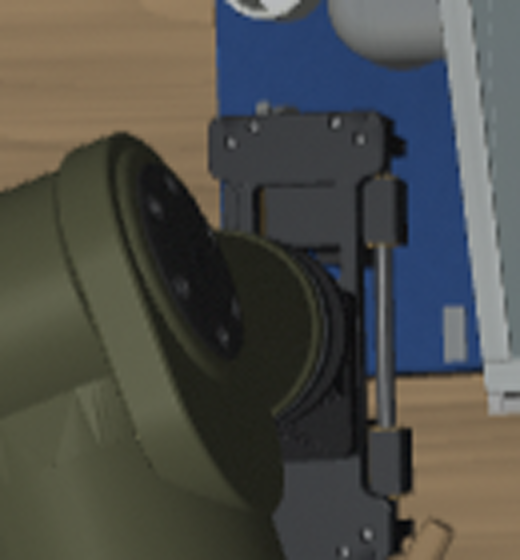

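The lever knob is at (464.7,265.5). The upright prediction is (463.2,263.9), with the same offset as before, so it's seated at the green notch. Next is the visor handle.

Call:
servo_tool --series '[{"travel": [-0.04,-0.003,0],"angular": [0,0,0]},{"travel": [-0.04,-0.003,0],"angular": [0,0,0]},{"travel": [-0.04,-0.003,0],"angular": [0,0,0]},{"travel": [-0.04,-0.002,0],"angular": [0,0,0]},{"travel": [-0.036,0,0],"angular": [0,0,0]}]' --claw 0.04

```text
time: 6.85
position: [0.4649, -0.0577, 0.2944]
tool_rot: [2.204, 2.238, 0.002]
ft_force: [2.2, 0.3, -0.3]
grip_width: 0.49
```

Call:
servo_tool --series '[{"travel": [0,0,0.02],"angular": [0,0,0]},{"travel": [0,0,0.02],"angular": [0,0,0]},{"travel": [0,0,0.02],"angular": [0,0,0]},{"travel": [0,0,0],"angular": [0,0,0]},{"travel": [0,0,0],"angular": [0,0,0]}]'

```text
time: 7.35
position: [0.4652, -0.0557, 0.2345]
tool_rot: [2.203, 2.239, 0.0]
ft_force: [-0.5, 0.8, -0.6]
grip_width: 0.46
```

Run:
```python
from h import *
for n in("scene","top"):
    im=ctrl.get_image(n)[:,:,::-1];cv2.imwrite(f"pics/{n}5.png",im)
s=cv2.imread("pics/scene5.png");t=cv2.imread("pics/top5.png")
crop(s,220,500,150,350,2.8,"pics/s5.png");crop(t,130,400,130,300,2.9,"pics/t5.png")
st=ctrl.get_state();print(st['time'],st['position'],st['tool_rot'],st['ft_force'],st['grip_width'])
```

```text
7.45 [ 0.4658219  -0.05563231  0.23528596] [2.20251792 2.23843256 0.00251697] [ 0.18857902 -0.1988553  -0.00148503] 0.45906760560970733
```

View pics/s5.png

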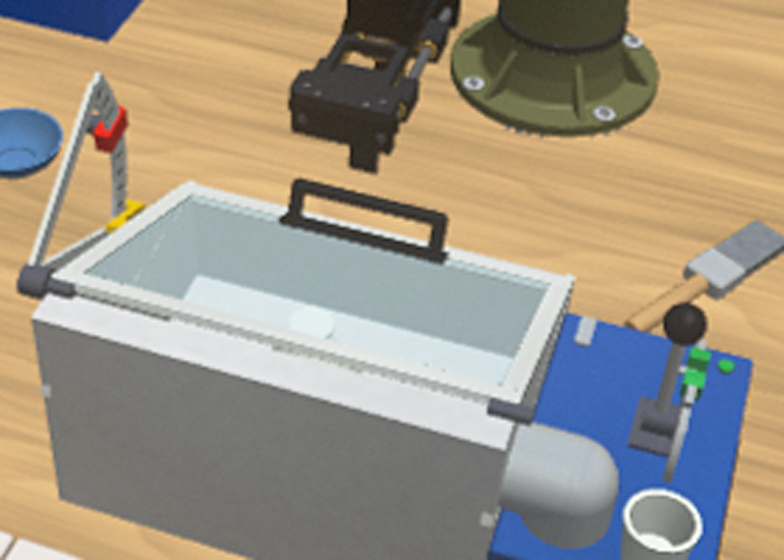

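View pics/t5.png

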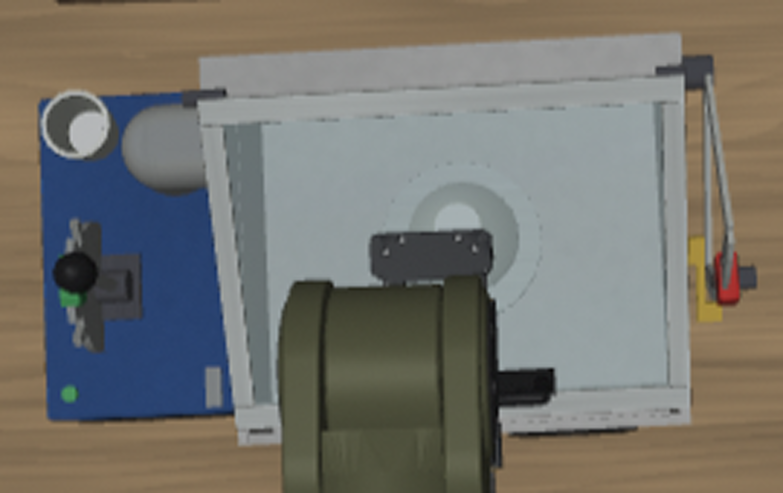

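The lever is upright with its knob over the green mark. The gripper is above the handle, so I'll centre and lower it.

Call:
servo_tool --series '[{"travel": [-0.004,-0.0105,0],"angular": [0,0,0]},{"travel": [0,0,0.02],"angular": [0,0,0]},{"travel": [0,0,0.02],"angular": [0,0,0]},{"travel": [0,0,0.0],"angular": [0,0,0]},{"travel": [0,0,0.0],"angular": [0,0,0]}]'

```text
time: 7.95
position: [0.4551, -0.0598, 0.1951]
tool_rot: [2.203, 2.239, 0.001]
ft_force: [0.7, -0.3, 0.2]
grip_width: 0.459
```

Call:
servo_tool --series '[{"travel": [0,0,0.012],"angular": [0,0,0]},{"travel": [0,0,0.012],"angular": [0,0,0]},{"travel": [0,0,0.01],"angular": [0,0,0]},{"travel": [0,0,0.0],"angular": [0,0,0]},{"travel": [0,0,0.0],"angular": [0,0,0]}]'

```text
time: 8.45
position: [0.4543, -0.06, 0.1597]
tool_rot: [-2.204, -2.239, 0.001]
ft_force: [-0.2, 0.1, -0.4]
grip_width: 0.458
```

Run:
```python
from h import *
s=ctrl.get_image("scene")[:,:,::-1];cv2.imwrite("pics/scene6.png",s)
crop(s,290,420,150,260,5,"pics/s6.png")
st=ctrl.get_state();print(st['time'],st['position'],st['tool_rot'],st['ft_force'],st['grip_width'])
```

```text
8.5 [ 0.45465962 -0.05991987  0.16012362] [ 2.20354995e+00  2.23897294e+00 -1.21528344e-04] [0.73507476 0.64262681 1.19386692] 0.46216690056690424
```

View pics/s6.png

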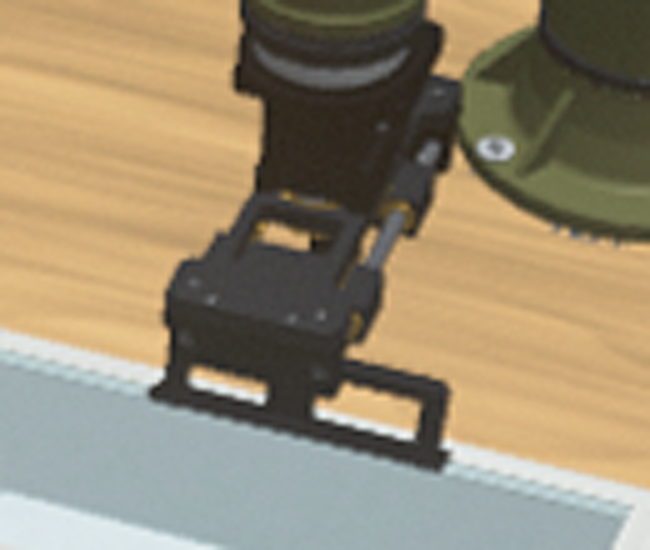

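The finger stands behind the bar, mid-handle, and there is no contact force. Closing at 40 N.

Call:
servo_tool --series '[{"travel": [0,0,0],"angular": [0,0,0]},{"travel": [0,0,0],"angular": [0,0,0]},{"travel": [0,0,0],"angular": [0,0,0]},{"travel": [0,0,0],"angular": [0,0,0]},{"travel": [0,0,0],"angular": [0,0,0]}]' --claw 0.0 --squeeze 40

```text
time: 9.0
position: [0.457, -0.0598, 0.1608]
tool_rot: [2.2, 2.236, 0.007]
ft_force: [7.0, 0.7, -2.9]
grip_width: 0.124
```

Call:
servo_tool --series '[{"travel": [0,0,0],"angular": [0,0,0]},{"travel": [0,0,0],"angular": [0,0,0]}]'

```text
time: 9.2
position: [0.4569, -0.0598, 0.1608]
tool_rot: [2.2, 2.237, 0.006]
ft_force: [6.1, -0.7, -3.1]
grip_width: 0.122
```

Call:
servo_tool --series '[{"travel": [0,0.0015,-0.0066],"angular": [0,0,0]},{"travel": [0,-0.0015,-0.0067],"angular": [0,0,0]},{"travel": [0,-0.001,-0.0067],"angular": [0,0,0]},{"travel": [0,-0.0007,-0.0067],"angular": [0,0,0]},{"travel": [0,-0.0004,-0.0067],"angular": [0,0,0]}]'

```text
time: 9.7
position: [0.4524, -0.06, 0.194]
tool_rot: [2.204, 2.239, 0.001]
ft_force: [4.2, 0.0, -6.0]
grip_width: 0.127
```

Call:
servo_tool --series '[{"travel": [0,-0.0003,-0.0067],"angular": [0,0,0]},{"travel": [0,-0.0002,-0.0067],"angular": [0,0,0]},{"travel": [0,0,-0.0068],"angular": [0,0,0]},{"travel": [0,0.0003,-0.0068],"angular": [0,0,0]},{"travel": [0,0.0005,-0.0068],"angular": [0,0,0]}]'

```text
time: 10.2
position: [0.4527, -0.0599, 0.2277]
tool_rot: [-2.204, -2.239, 0.0]
ft_force: [5.3, -0.0, -6.4]
grip_width: 0.124
```

Run:
```python
from h import *
s=ctrl.get_image("scene")[:,:,::-1];cv2.imwrite("pics/scene7.png",s)
st=ctrl.get_state();print(st['time'],st['position'],st['tool_rot'],st['ft_force'],st['torque'],st['grip_width'])
```

```text
10.25 [ 0.45277604 -0.05992452  0.22864441] [-2.20350146e+00 -2.23889639e+00 -2.97194317e-04] [ 1.96647054 -0.28154834 -2.90444257] [-0.18722768 -0.11696317 -0.01614295] 0.12420208661222856
```

View pics/scene7.png

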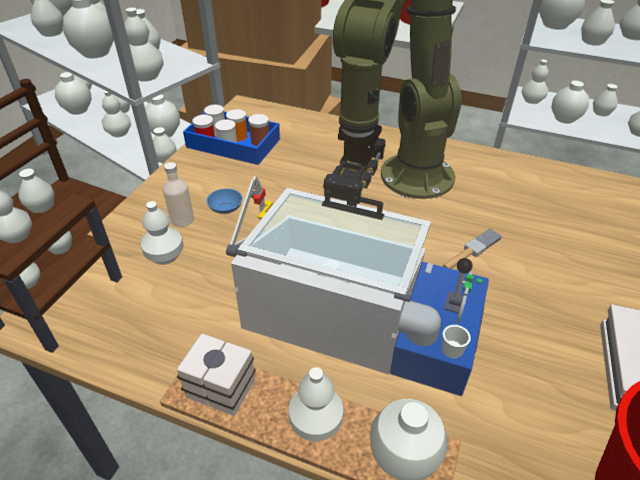

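The visor follows, with the pointer at about (264,212) below the clip at (258,196). Continuing to about 0.45.

Call:
servo_tool --series '[{"travel": [0,0.0007,-0.0067],"angular": [0,0,0]},{"travel": [0,0.0009,-0.0067],"angular": [0,0,0]},{"travel": [0,0.0011,-0.0067],"angular": [0,0,0]},{"travel": [0,0.0013,-0.0067],"angular": [0,0,0]},{"travel": [0,0.0015,-0.0066],"angular": [0,0,0]}]'

```text
time: 10.75
position: [0.4577, -0.0598, 0.2609]
tool_rot: [-2.203, -2.238, 0.002]
ft_force: [1.4, -0.2, -6.7]
grip_width: 0.126
```

Call:
servo_tool --series '[{"travel": [0,0,0],"angular": [0,0,0]},{"travel": [0,0,0],"angular": [0,0,0]}]'

```text
time: 10.95
position: [0.4576, -0.0598, 0.2605]
tool_rot: [-2.203, -2.238, 0.002]
ft_force: [-0.2, 0.1, -4.6]
grip_width: 0.123
```

```bash
cat > look.py <<'E'
import sys
from fit import *
k=sys.argv[1];p=np.load("hood.npy")
for n in("scene","top"):
    im=ctrl.get_image(n)[:,:,::-1].copy();cv2.imwrite(f"pics/{n}{k}.png",im)
    if n=="scene":crop(im,230,290,165,225,10,f"pics/q{k}.png")
    else:crop(im,345,400,195,250,10,f"pics/tq{k}.png")
st=ctrl.get_state();print(st['time'],st['position'],st['tool_rot'],st['ft_force'],st['grip_width'])
E
python3 look.py 8
```

```text
11.05 [ 0.45757638 -0.05982074  0.26024834] [-2.20278926e+00 -2.23828697e+00  1.74242070e-03] [-1.20671174  0.0637641  -4.08848771] 0.12261526201947341
```

View pics/q8.png

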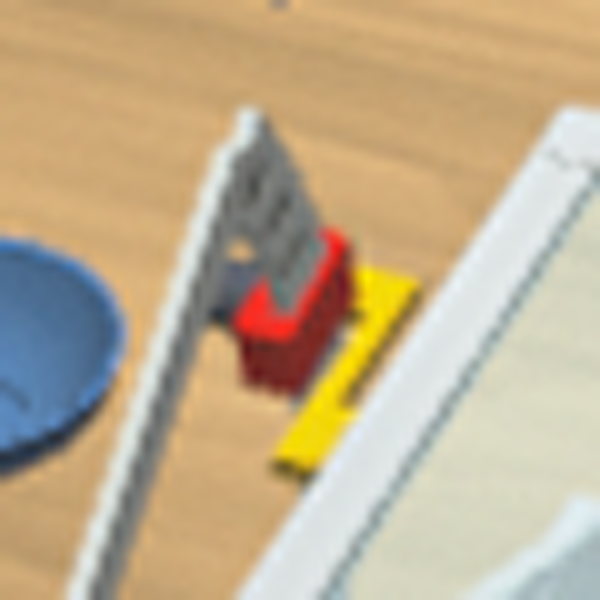

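View pics/tq8.png

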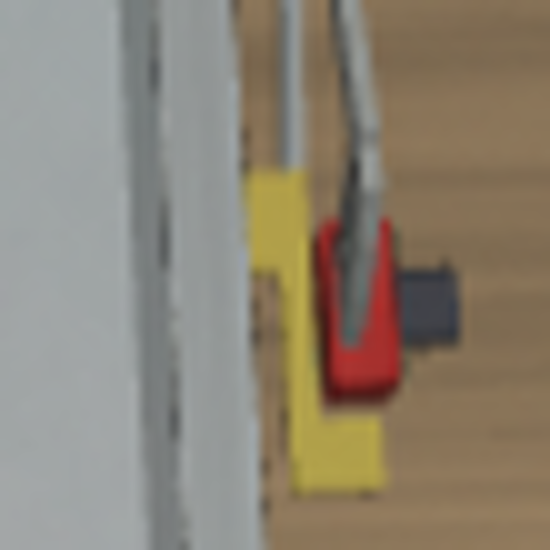

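```bash
cat > ang.py <<'E'
from fit import *
p=np.load("hood.npy")
def hood(k):
    c,s=np.cos(p[2]),np.sin(p[2]);e=k-np.r_[p[:2],0];return np.array([c*e[0]+s*e[1],-s*e[0]+c*e[1],e[2]])*1000
def ang(a,b):
    k,d=tri(a,b);q=hood(k);return q.round(1),round(d*1000,1),"r",np.hypot(q[0]-120,q[2]-210).round(1),"ang",(.392+np.arctan2(q[2]-210,120-q[0])).round(3)
def pt(a,r,off,y):
    t=a-.392;return (120-r*np.cos(t)-off*np.sin(-t)*1,y,210+r*np.sin(t)+off*np.cos(t))
E
python3 - <<'E'
from ang import *
print("clip ctr",ang((259.6,195.7),(380.35,225.4)))
# clip top-face inner +y corner etc: predicted box for several a
for a in(.5,.53,.56,.59):
    print(a)
    for off in(10,-10):
        print(off,[tuple(proj("scene",W(p,pt(a,r,off,y)))[0].round(1)) for r in(133,167) for y in(-180,-192)])
print("pointer a=.449")
for off in(3,-3):
    print(off,[(r,y,tuple(proj("scene",W(p,pt(.449,r,off,y)))[0].round(1)),tuple(proj("top",W(p,pt(.449,r,off,y)))[0].round(1))) for r in(118,182) for y in(-174,-180)])
E
```

```text
clip ctr (array([ -24.5, -187.9,  235.8]), np.float64(3.3), 'r', np.float64(146.8), 'ang', np.float64(0.569))
0.5
10 [(np.float64(259.5), np.float64(200.6)), (np.float64(254.5), np.float64(199.4)), (np.float64(266.1), np.float64(190.3)), (np.float64(261.1), np.float64(189.1))]
-10 [(np.float64(260.6), np.float64(207.3)), (np.float64(255.6), np.float64(206.0)), (np.float64(267.1), np.float64(196.9)), (np.float64(262.1), np.float64(195.7))]
0.53
10 [(np.float64(259.2), np.float64(199.4)), (np.float64(254.2), np.float64(198.2)), (np.float64(265.8), np.float64(188.7)), (np.float64(260.7), np.float64(187.5))]
-10 [(np.float64(260.5), np.float64(205.9)), (np.float64(255.4), np.float64(204.6)), (np.float64(266.9), np.float64(195.2)), (np.float64(261.9), np.float64(194.0))]
0.56
10 [(np.float64(258.9), np.float64(198.2)), (np.float64(253.8), np.float64(197.0)), (np.float64(265.4), np.float64(187.2)), (np.float64(260.4), np.float64(185.9))]
-10 [(np.float64(260.3), np.float64(204.5)), (np.float64(255.2), np.float64(203.3)), (np.float64(266.6), np.float64(193.5)), (np.float64(261.7), np.float6
[... 410 characters left out ...]
3)), (np.float64(371.0), np.float64(213.3))), (118, -180, (np.float64(257.3), np.float64(209.7)), (np.float64(374.1), np.float64(213.2))), (182, -174, (np.float64(272.1), np.float64(191.9)), (np.float64(372.8), np.float64(245.2))), (182, -180, (np.float64(269.7), np.float64(191.3)), (np.float64(375.8), np.float64(245.1)))]
-3 [(118, -174, (np.float64(260.1), np.float64(212.4)), (np.float64(370.8), np.float64(213.8))), (118, -180, (np.float64(257.6), np.float64(211.7)), (np.float64(373.8), np.float64(213.7))), (182, -174, (np.float64(272.3), np.float64(193.9)), (np.float64(372.5), np.float64(245.6))), (182, -180, (np.float64(269.9), np.float64(193.3)), (np.float64(375.6), np.float64(245.4)))]
```

Clip corners agree on about 0.56 rad. The pointer is at about 0.449, both from kinematics and in the image. Raising by the remaining 0.11 (+7.2 mm in x, +24 mm in z).

Call:
servo_tool --series '[{"travel": [0,0.0012,-0.0048],"angular": [0,0,0]},{"travel": [0,0.0013,-0.0048],"angular": [0,0,0]},{"travel": [0,0.0014,-0.0048],"angular": [0,0,0]},{"travel": [0,0.0016,-0.0048],"angular": [0,0,0]},{"travel": [0,0.0017,-0.0048],"angular": [0,0,0]}]'

```text
time: 11.55
position: [0.4645, -0.0596, 0.2849]
tool_rot: [-2.202, -2.238, 0.003]
ft_force: [-5.1, 0.5, -4.9]
grip_width: 0.124
```

Call:
servo_tool --series '[{"travel": [0,0,0],"angular": [0,0,0]},{"travel": [0,0,0],"angular": [0,0,0]},{"travel": [0,0,0],"angular": [0,0,0]}]'

```text
time: 11.85
position: [0.4645, -0.0597, 0.2848]
tool_rot: [-2.202, -2.238, 0.002]
ft_force: [-5.1, -0.3, -4.0]
grip_width: 0.124
```

```bash
python3 look.py 9
```

```text
11.95 [ 0.46447535 -0.05965984  0.28482603] [-2.20213999 -2.2377185   0.00248941] [-5.75079947  0.26440573 -2.82758908] 0.12493260907707739
```

View pics/q9.png

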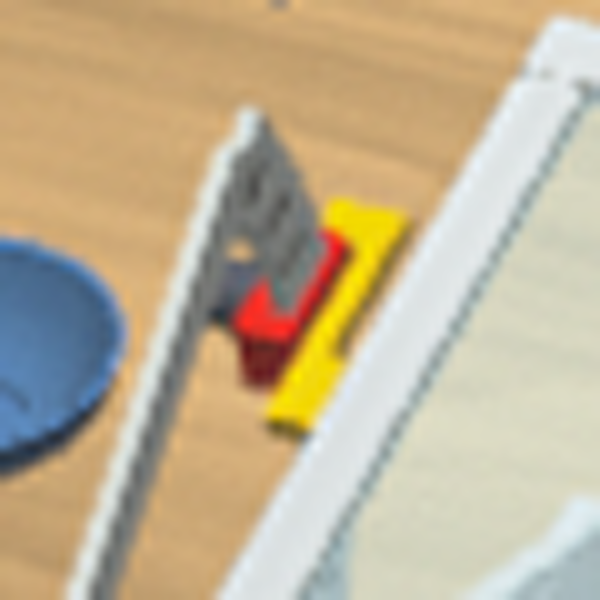

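View pics/tq9.png

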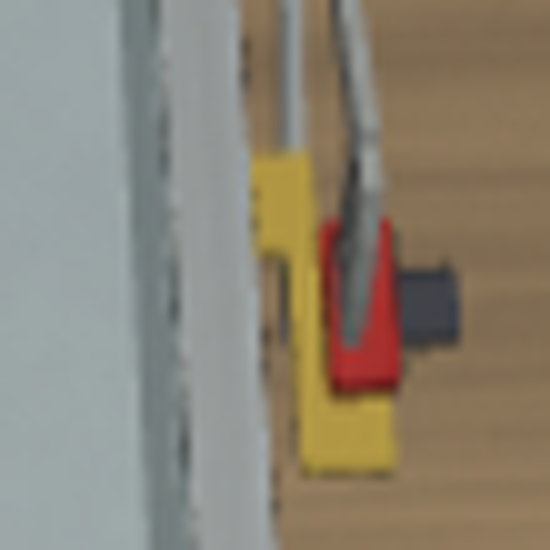

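Run:
```python
import cv2,numpy as np
a=[cv2.imread(f"pics/scene{k}.png").astype(float) for k in(0,1,4,5,6)]
m=np.mean(a,0).astype(np.uint8)
o=np.hstack([cv2.resize(i[180:215,245:275],None,fx=13,fy=16,interpolation=cv2.INTER_CUBIC) for i in(m,cv2.imread("pics/scene9.png"))])
for g in range(0,35,5): cv2.line(o,(0,g*16),(o.shape[1],g*16),(255,255,255),1)
for g in range(0,60,5): cv2.line(o,(g*13,0),(g*13,o.shape[0]),(255,255,255),1)
cv2.imwrite("pics/cmp.png",o);print(o.shape)
```

```text
(560, 780, 3)
```

View pics/cmp.png

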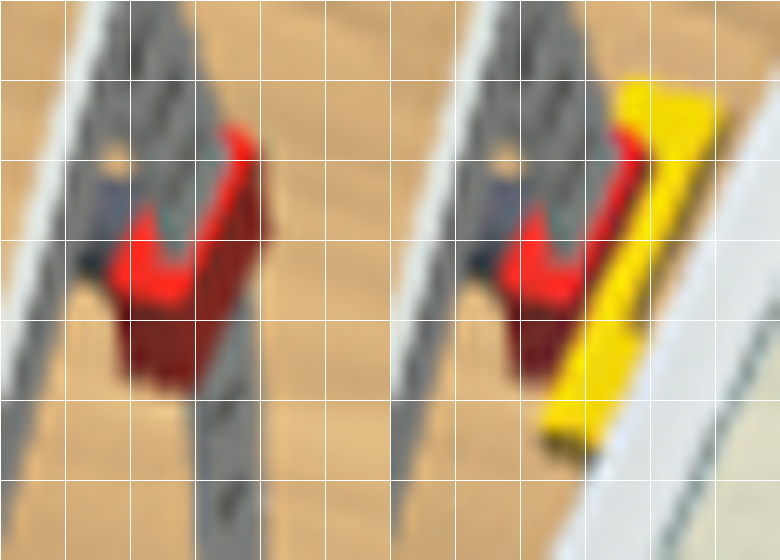

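Run:
```python
from ang import *
for a in(.541,.561,.581):
  print(a,[(r,y,tuple(proj("scene",W(p,pt(a,r,3,y)))[0].round(2)),tuple(proj("top",W(p,pt(a,r,3,y)))[0].round(2))) for r,y in((118,-180),(182,-174))])
for k in(8,9):
  im=cv2.imread(f"pics/scene{k}.png");h=cv2.cvtColor(im,cv2.COLOR_BGR2HSV);m=cv2.inRange(h,(22,150,150),(32,255,255));m[:,:245]=0;m[:,280:]=0;m[:180]=0;m[225:]=0
  ys,xs=np.nonzero(m);print(k,len(xs),xs.min(),xs.max(),ys.min(),ys.max(),xs.mean(),ys.mean(),xs[ys==ys.max()],xs[ys==ys.min()])
# local px rate
print(proj("scene",W(p,[pt(.56,150,0,-180),pt(.57,150,0,-180),pt(.56,150,0,-181)])))
```

```text
0.541 [(118, -180, (np.float64(256.65), np.float64(206.14)), (np.float64(374.55), np.float64(211.89))), (182, -174, (np.float64(271.32), np.float64(186.33)), (np.float64(373.57), np.float64(243.79)))]
0.561 [(118, -180, (np.float64(256.48), np.float64(205.41)), (np.float64(374.65), np.float64(211.54))), (182, -174, (np.float64(271.11), np.float64(185.18)), (np.float64(373.73), np.float64(243.37)))]
0.581 [(118, -180, (np.float64(256.3), np.float64(204.69)), (np.float64(374.75), np.float64(211.16))), (182, -174, (np.float64(270.88), np.float64(184.04)), (np.float64(373.89), np.float64(242.9)))]
8 88 257 271 191 211 264.3068181818182 201.2159090909091 [259 260 261] [266]
9 101 256 270 185 207 263.3267326732673 195.47524752475246 [259 260] [263 264 265 266]
[[262.84026324 195.82987929]
 [262.7427827  195.35692165]
 [262.41973643 195.72685876]]
```

View pics/scene9.png

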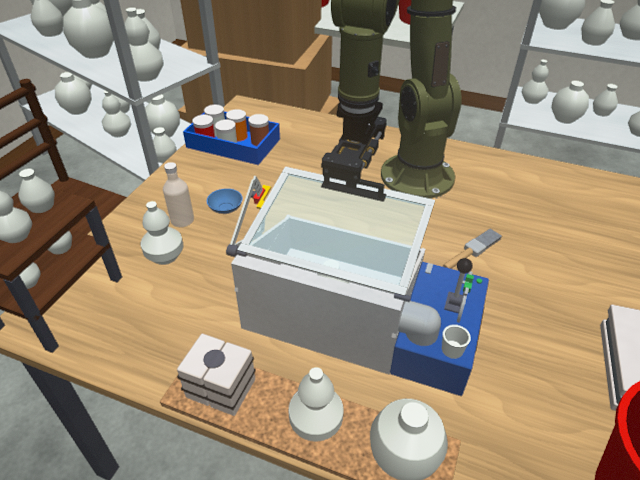

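View pics/top9.png

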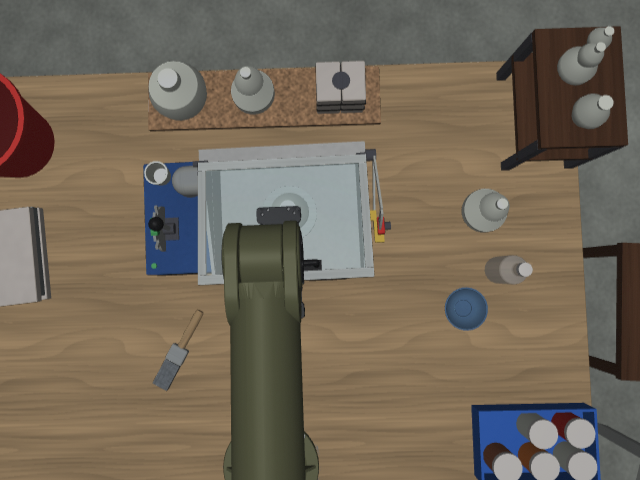

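The lever is upright at the knob (464,265), and the pointer lies level with the clip near (262,195). Cup, bowl, gourd, bottle and brush are where they started. Handing in.

Run:
```python
from bench import ctrl
s=ctrl.get_state();print(s['time'],s['position'],s['grip_width'],s['qd'].round(4));print(ctrl.close_job())
```

```text
11.95 [ 0.46447535 -0.05965984  0.28482603] 0.12493260907707739 [ 0.0012  0.002  -0.0004  0.001   0.0004  0.0002 -0.0008]
the job is handed in; nothing more can be done
None
```

I put the lever in the green middle notch first, then raised the visor by its handle until the pointer was level with the red clip. I handed in at 11.95 s with the arm still and the handle gripped at a set 40 N.

- **Lever:** I let it go and it stayed upright at the green mark in both cameras.
- **Visor:** the gripper's rise gives a visor angle of about 0.561 rad. The clip measures about 0.56 rad in the scene camera, and the pointer and clip lie level in that picture to about 0.01–0.02 rad.
- **Other ware:** the clip, cup, bowl, gourd, bottle and brush look unmoved in the last pictures. I judged this by eye and did not measure it.
- **What disagreed:**
  - The top camera alone put the clip a little higher, at about 0.6 rad, but it is a poor view for this angle and I gave it little weight.
  - The handle grip read about 11 mm on a 12 mm bar.
  - The hood fit was 1 to 2 pixels off in the scene camera, and the bar lay 2 to 3 mm further from the robot than predicted. I allowed for both.

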